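# Hold the flask down in the sprung dock

### The job

Free the sprung flask dock: take out the spice jar that was left in it and stand it upright on the cork coaster. Then put the blue flask that stands on the wooden worktop upright into the dock's ring, push down on the flask until the ring is fully down on its stop, and finish still holding the flask pressed down like that, with the hand on the flask only. Leave the other things on the worktop where they are.

Things in the scene. Friction and masses are not known exactly. Their poses are not given: they have to be found in the camera images.
- cradle: Flask dock, fixed to the worktop: round white housing, 120 mm across, 50 mm high, green lens on its -x side; origin at the centre of its underside, z up. A grey sprung ring cup with a steel flange (112 mm across) stands in it on the same axis, its top edge 80 mm above the worktop at rest; fully down, the flange rests on the housing and the top edge is at 55 mm.
- dock_ring (a joint): How far the dock's ring cup is pressed down, m: 0 up, 0.025 fully down on its stop. The spring pushes up with 6 N at 0 and 16 N at 0.025 (it stays up under the flask's or the jar's weight alone, sinking 2 mm at most) and lifts the cup again when it is let go; there is no latch.
- ring_floor (a point): Centre of the ring cup's inner floor (top face), where the flask's bottom rests; 40 mm above the worktop at rest, 15 mm when fully down. z up. The cup is 40 mm deep inside; its bore is 79 mm wide (flask 72 mm), flaring to 93 mm over the upper 13 mm.
- flask_blue: Closed blue steel flask with black cap, 72 mm across, 250 mm high, 0.3 to 0.55 kg; stands upright on the worktop at the start. Origin at the centre of its bottom, z up. It narrows at the shoulder; neck and cap, 46 mm across, run from 217 to 236 mm above the bottom and can be gripped there from above (the cap loop above that offers no hold).
- spice_jar: Spice jar with black lid, 44 mm across, 105 mm high, about 0.11 kg; stands upright in the dock's cup at the start, so its bottom is 40 mm above the worktop. Origin at the centre of its bottom, z up. The lid, 44 mm across, is from 85 to 105 mm above the bottom.
- coaster: Round cork coaster, 100 mm across, 6 mm thick, fixed to the worktop; origin at the centre of its underside, its top face 6 mm above.
- flask_teal: Teal flask like the blue one, a bystander; origin at the centre of its bottom.
- mug: White mug, 78 mm across, 92 mm high, a bystander; origin under its middle.
- tumbler: Clear glass tumbler, 81 mm across, 92 mm high, a bystander; origin at the centre of its bottom.
- jam_jar: Jam jar, 68 mm across, 84 mm high, a bystander; origin at the centre of its bottom.

How it is judged (in metres and radians):
On the way, in this order (a step that is already met when the one before it is completed fails the run):
1. the spice jar stands upright on the coaster, let go (horizontal distance between spice_jar and coaster below 0.032 m and z of spice_jar in the frame of coaster below 0.01 m and angle between spice_jar's own z axis and vertical below 0.15 rad and contact force between the fingers and spice_jar below 0.2 N), for 0.3 s.
2. the blue flask presses the ring down to its stop (value of joint dock_ring above 0.021 m and horizontal distance between flask_blue and cradle below 0.01 m and z of flask_blue in the frame of ring_floor below 0.005 m and angle between flask_blue's own z axis and vertical below 0.12 rad and contact force between flask_blue and cradle above 8 N and contact force between the fingers and flask_blue above 2 N and contact force between the arm and cradle below 0.5 N), for 0.3 s.
At the end, for the whole second after the job is handed in: Jar upright (0.15 rad) on the coaster, within 32 mm of its centre, let go; blue flask upright (0.12 rad) on the cup's floor (5 mm), centred (10 mm), ring down over 21 of 25 mm, flask pressing the dock with over 8 N, fingers on the flask (over 2 N), robot not touching the dock (all of step 1 and all of step 2); the arm keeps its last pose, push and grip.
It fails at once if a bystander (teal flask, mug, tumbler, jam jar) is moved more than 30 mm (distance of any of flask_teal, mug, tumbler, jam_jar from where it was at the start of the episode above 0.03 m).
It fails at once if the blue flask is tipped over (angle between flask_blue's own z axis and vertical above 0.7 rad).
It also fails if it takes over 64 s, if anything falls off the work surface, if the arm or the gripper's body presses on something with over 40 N, if the wrist force passes 120 N, or if a joint passes its speed limit or range.

### The arm

A 7-joint arm with a two-finger parallel gripper is mounted at the origin on a cart in front of the work surface, level with it; the furniture and walls round the work are solid. World frame = base frame: x ahead of the robot, y to its left, z up, the work surface at z = 0. Lengths are in mm, angles in rad, forces in N, time in s.
With the tool pointing down it reaches from about 400 to 875 mm from the base axis. Payload 4.4 kg.
Tool frame: the origin (TCP) lies midway between the tips of the shut fingers; the grasp point (between the pads) lies ctrl.grip_depth behind it (ctrl.grip_depth is the distance from the TCP to the grasp point, in mm); z points along the fingers, y is the line along which they close (so a half turn about z gives the same grasp; the last joint's range is limited). The gripper opens to 85 mm and grips with 20 to 120 N. Pads are 22 mm wide; open, the fingers measure 114 mm over their backs; the gripper's body (76 mm by 85 mm) begins 54 mm behind the grasp point. The pads swing forward as they close: fully open they stand 13 mm farther back than shut.
Start: joints at [-1.321, 0.628, 0.038, 1.517, -0.027, 0.996, -0.02], TCP at [201.851, 617.879, 231.313] pointing down, gripper open.
Joint ranges: [-3.06, 3.06], [-0.37, 2.12], [-1.25, 1.32], [0.18, 2.47], [-1.1, 4.24], [0.23, 1.98], [-2.94, 2.94]. Speed limits (rad/s): [2.57, 2.57, 3.14, 3.14, 3.14, 3.14, 3.14].

### API

Orientations are given as [roll, pitch, yaw] about the fixed x, y, z axes, in that order (R = Rz(yaw) Ry(pitch) Rx(roll)).
In Python, from cell import ctrl gives the robot as it stands.
- The arm moves only by the tool carry_out, never from a script. Its argument "deltas" is one flat list of numbers, 7 for each row, row after row: the turn, a rotation vector about the tool's x, y, z in degrees, then the shift along the tool's x, y, z in m, then the closure, from -1 (fully open) to 1 (shut). In form: [wx, wy, wz, dx, dy, dz, claw, wx, wy, wz, dx, dy, dz, claw, ...]. A call has 1 to 12 rows; each row shifts and turns the commanded pose from where the row before left it, along the tool's axes as they then stand; what a row does not reach is not made up. A row lasts 1/8 s, in which the tool goes at most 62.5 mm and 10.7 degrees, less where a joint would pass 70% of its speed; a pose out of reach is approached as far as the arm can. A call with a gripper value outside its range is refused whole. The fingers move at their own pace and stop on an object; the grip force is fixed at half the most. Time passes only in rows, so rows that do not move let the fingers close. It gives the time, the measured TCP pose, the force, the opening and the grip force at its end, in the units of the state.
- ctrl.read_state(): the state, without advancing time (a new reading comes with each control period).
- ctrl.get_image(name): name is "side" or "top"; returns the picture (400x640x3 uint8, red, green, blue); there is no depth.
- ctrl.calibration(name): a dict with "mtx" (3x3 intrinsics, pixels), "R" (3x3) and "t" (3): a world point X has camera coordinates R X + t. Camera axes: x right, y down, z forward; pixel columns grow to the right and rows downward; lengths in mm; the calibration is good to about 2 mm. A picture is of the moment at which its call begins. calibration takes no time and is no camera call.
- ctrl.finish_job(): hands the job in; it is judged then, once.
The state is a dict: "clock": time; "qpos": joint angles; "qd": joint speeds; "tau": joint torques, N m; "eef_pos": TCP position; "tool_rot": TCP orientation; "force": force on the tool from outside, world axes, zero at the start; "torque": the same for the moment, N m; "width": finger opening in mm; "gripper_force": force on a finger pad.
Only numpy, scipy, OpenCV 4.12 (cv2) and the standard library are available. Lean on these libraries where they do the work, as an engineer would, in place of code of your own. Each camera call takes 0.05 s, during which the arm holds its last target. There are 200 camera calls.

## Working session

There is one attempt and no reset: what is moved stays moved. The work goes in short steps, Python scripts to look and compute and a tool call to move; the robot and the scene stay as the last step left them, time stands still between calls to the robot, and variables do not carry over. Pictures are saved under pics/ and viewed, at most 10 in all, crops included, and the job is handed in when it is done.

Besides the shell and the picture viewer there is one more tool, called after "Emit:" in YAML: its name, and indented under it one key for each argument. carry_out: Moves the arm, as the interface text tells. Its arguments: {"type":"object","properties":{"deltas":{"type":"array"}},"required":["deltas"]}

```bash
mkdir -p pics; python3 - <<'E'
from cell import ctrl
import cv2
for n in("side","top"):
    cv2.imwrite(f"pics/{n}0.png",ctrl.get_image(n)[:,:,::-1]); c=ctrl.calibration(n); print(n,c)
s=ctrl.read_state();print(s,ctrl.grip_depth)
E
```

```text
side {'mtx': array([[450.76011975,   0.        , 320.58456494],
       [  0.        , 450.76011975, 197.68597021],
       [  0.        ,   0.        ,   1.        ]]), 'R': array([[-0.99993943, -0.00665773, -0.00876465],
       [ 0.00187961,  0.68132251, -0.73198095],
       [ 0.01084489, -0.73195308, -0.68126872]]), 't': array([561.7818329 , 139.62115943, 808.67571982])}
top {'mtx': array([[512.93682438,   0.        , 316.40564982],
       [  0.        , 512.93682438, 204.8644216 ],
       [  0.        ,   0.        ,   1.        ]]), 'R': array([[-0.41728191, -0.90877036, -0.00349836],
       [-0.83982525,  0.38708938, -0.38059869],
       [ 0.34723099, -0.15587893, -0.92473369]]), 't': array([127.25345749, 541.48176775, 751.06551966])}
{'clock': 0.1, 'qpos': array([-1.32080156,  0.6292422 ,  0.03844883,  1.51826898, -0.0270451 ,
        0.99629524, -0.02001799]), 'qd': array([ 0.0002458 , -0.00359544, -0.00205797, -0.00490003, -0.00110337,
        0.00312554, -0.00064571]), 'tau': array([ 2.61329034e-03, -5.64538300e+01,  1.23037174e+00, -1.93975818e+01,
        1.13054953e-02,  5.40507637e-03, -8.10404202e-06]), 'eef_pos': array([201.65897616, 617.33959512, 230.48820133]), 'tool_rot': array([-3.13989625e+00, -1.89254182e-05,  2.82575203e+00]), 'force': array([ 0.96373355, -0.29659983, -0.24948627]), 'torque': array([-0.01878397,  0.0179436 ,  0.00305584]), 'gripper_force': 0.0, 'width': 85.52484482901387} 18.700000000000003
```

View pics/side0.png

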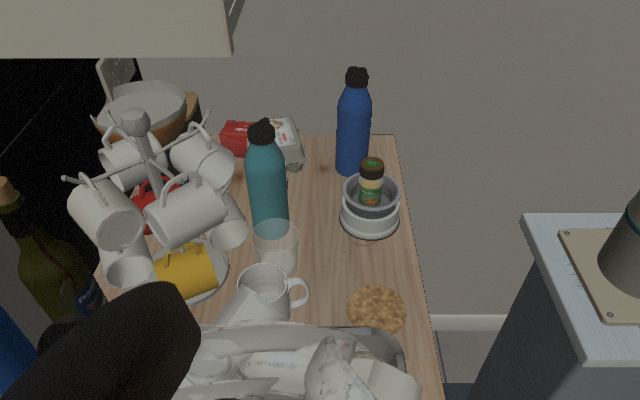

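View pics/top0.png

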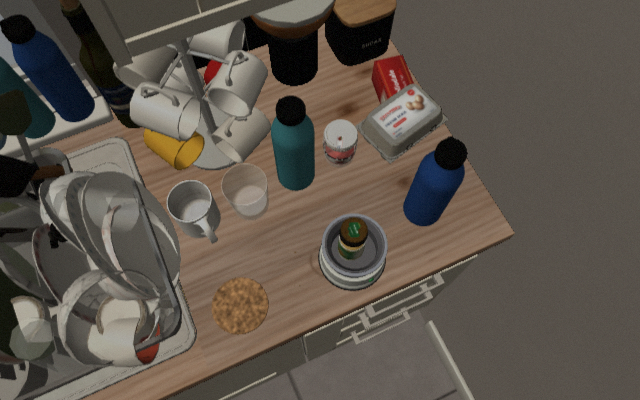

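The views show the blue flask (cap side ≈(357,77), top ≈(451,152)), the jar in the dock (lid side ≈(372,163), top ≈(354,229)) and the coaster (side ≈(377,309), top ≈(240,305)). Next I enlarge these for precise picking.

```bash
python3 - <<'E'
import cv2,numpy as np
s=cv2.imread("pics/side0.png");t=cv2.imread("pics/top0.png")
def c(i,x,y,w=100,h=75):
    o=cv2.resize(i[y:y+h,x:x+w],None,fx=4,fy=4,interpolation=cv2.INTER_CUBIC)
    for k in range(0,w,20): cv2.line(o,(4*k,0),(4*k,5),(0,255,255));cv2.putText(o,str(x+k),(4*k,14),0,.35,(0,255,255))
    for k in range(0,h,15): cv2.line(o,(0,4*k),(5,4*k),(0,255,255));cv2.putText(o,str(y+k),(6,4*k+4),0,.35,(0,255,255))
    return o
# row1: side flask+... 
cv2.imwrite("pics/c1.png",np.vstack([np.hstack([c(s,310,60),c(t,390,130)]),np.hstack([c(s,320,150,100,75),c(t,300,205)])]))
E
```

```text
(no output)
```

View pics/c1.png

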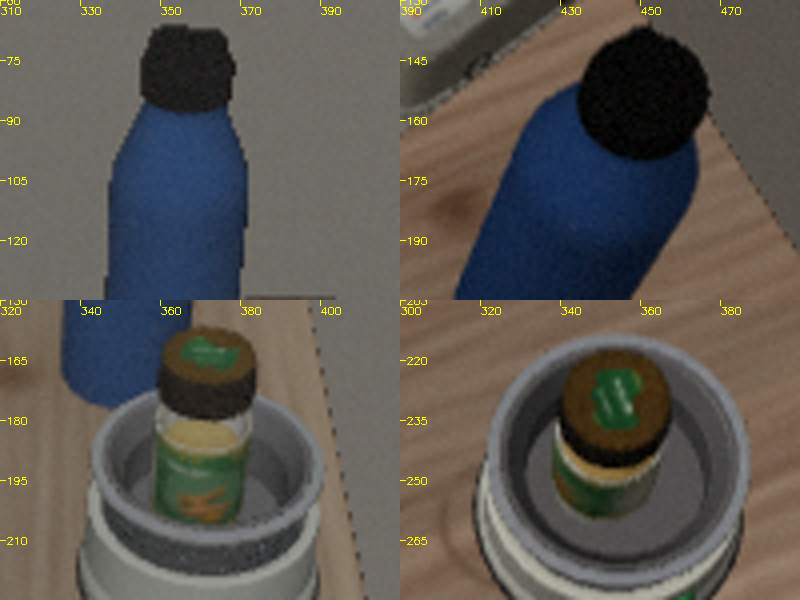

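Picks: jar lid top centre at side (372.2,162.8), top (353.9,229.6). Ring rim centre at side (371.9,191.4), top (354.6,245.1). The blue flask's cap spans side x 345–369 and its top blob is at (450.8,153.3).

```bash
cat > h.py <<'E'
from cell import ctrl
import cv2,numpy as np
from scipy.optimize import minimize
C={n:ctrl.calibration(n) for n in("side","top")}
def P(n): c=C[n]; return c["mtx"]@np.c_[c["R"],c["t"]]
def proj(n,X): q=np.c_[np.atleast_2d(X),np.ones(len(np.atleast_2d(X)))]@P(n).T; return q[:,:2]/q[:,2:]
def tri(a,b):
    X=cv2.triangulatePoints(P("side"),P("top"),np.float64(a).reshape(2,1),np.float64(b).reshape(2,1)); X=(X[:3]/X[3]).ravel()
    return X.round(1), (proj("side",X)[0]-a).round(1),(proj("top",X)[0]-b).round(1)
def onplane(n,uv,z):
    c=C[n]; d=c["R"].T@np.linalg.inv(c["mtx"])@[uv[0],uv[1],1]; o=-c["R"].T@c["t"]
    return (o+d*(z-o[2])/d[2]).round(1)
th=np.linspace(0,2*np.pi,48)
def ring(p,z,r): return np.c_[p[0]+r*np.cos(th),p[1]+r*np.sin(th),0*th+p[2]+z]
def sil(n,p,prof):
    m=np.zeros((400,640),np.uint8)
    for (z0,r0),(z1,r1) in zip(prof,prof[1:]):
        q=proj(n,np.r_[ring(p,z0,r0),ring(p,z1,r1)])
        cv2.fillConvexPoly(m,cv2.convexHull(np.round(q*16).astype(np.int32)),255,shift=4)
    return m
E
python3 - <<'E'
from h import *
print("lid",tri((372.2,162.8),(353.9,229.6)));print("rim",tri((371.9,191.4),(354.6,245.1)))
im={n:cv2.imread(f"pics/{n}0.png") for n in C}
ell=[]
for n,(x,y) in dict(side=(377,309),top=(240,305)).items():
    h=cv2.cvtColor(im[n],cv2.COLOR_BGR2HSV); m=((h[...,1]>115)&(h[...,0]<25)&(h[...,2]>60)).astype(np.uint8)*255
    m=cv2.morphologyEx(m,cv2.MORPH_CLOSE,np.ones((5,5)));m=cv2.morphologyEx(m,cv2.MORPH_OPEN,np.ones((5,5)))
    _,l,st,ce=cv2.connectedComponentsWithStats(m); k=l[y,x]; print(n,st[k],ce[k],onplane(n,ce[k],5)); ell.append(ce[k])
print("coaster",tri(*ell))
# blue flask
box=dict(side=(325,60,385,182),top=(395,130,475,235)); M={}
for n,(a,b,c,d) in box.items():
    h=cv2.cvtColor(im[n],cv2.COLOR_BGR2HSV); m=(((h[...,0]>100)&(h[...,0]<125)&(h[...,1]>130))|(h[...,2]<45)).astype(np.uint8)*255
    z=np.zeros_like(m); z[b:d,a:c]=m[b:d,a:c]; M[n]=cv2.morphologyEx(z,cv2.MORPH_OPEN,np.ones((5,5)))
prof=[(0,36),(165,36),(195,31),(217,23),(236,23),(237,19),(250,18)]
f=lambda p:sum((cv2.bitwise_xor(cv2.GaussianBlur(M[n],(0,0),1.),cv2.GaussianBlur(sil(n,p,prof),(0,0),1.)).astype(float)>100).sum() for n in C)
p0=np.r_[onplane("top",(450.8,153.3),235)[:2],0]
r=minimize(f,p0,method="Nelder-Mead",options=dict(initial_simplex=p0+np.array([[0,0,0],[8,0,0],[0,8,0],[0,0,8]])))
print("flask",p0,r.x,r.fun,f(r.x*[1,1,0]),[int((M[n]>0).sum()) for n in C])
for a,n in((r.x,"fit"),):
    print([abs(M[k].astype(int)-sil(k,a,prof)).sum()/255 for k in C])
for nm,uv,z in(("teal cap",(291,108),235),("tumbler rim",(245,182),92),("mug rim",(190,200),92),("jam lid",(341,132),84)): print(nm,onplane("top",uv,z))
for nm,uv,z in(("teal cap",(262,130),240),("tumbler rim",(275,238),92),("mug",(264,282),92)): print(nm,onplane("side",uv,z))
E
```

```text
lid (array([ 467.8, -139.6,  148. ]), array([0.2, 0.1]), array([-0. , -0.2]))
rim (array([ 463.5, -144. ,   74.6]), array([-0.1, -0.1]), array([0. , 0.1]))
side [     0      0    640    400 251898] [321.70483688 199.1188616 ] [ 560.7 -196.6    5. ]
top [ 212  278   56   56 2504] [239.53035144 305.47124601] [466.9  73.6   5. ]
coaster (array([487.2,  57.7, 220.2]), array([51.3, 12.1]), array([-16.8, -49.2]))
flask [ 489.  -301.8    0. ] [ 493.38811147 -305.5464879    -7.08067536] 1893.0 2061 [2329, 3405]
[np.float64(1429.0), np.float64(319.0)]
teal cap [ 658.3 -120.6  235. ]
tumbler rim [641.9 -18.5  92. ]
mug rim [649.7  79.7  92. ]
jam lid [ 666.  -215.6   84. ]
teal cap [ 655.7 -110.5  240. ]
tumbler rim [637.8  -8.2  92. ]
mug [647.4  82.3  92. ]
```

```bash
python3 - <<'E'
from h import *
print("coaster",tri((377,309),(239.5,305.5)),onplane("side",(377,309),6),onplane("top",(239.5,305.5),6))
for nm,z,a,b in(("lid",143.5,(372.2,162.8),(353.9,229.6)),("rim",78.5,(371.9,191.4),(354.6,245.1))): print(nm,onplane("side",a,z),onplane("top",b,z))
im={n:cv2.imread(f"pics/{n}0.png") for n in C}
h=cv2.cvtColor(im["side"],cv2.COLOR_BGR2HSV);print(h[120,340:372:6].tolist(),h[75,357],h[120,380],h[170,345])
box=dict(side=(325,60,385,180),top=(395,130,475,235)); M={}
for n,(a,b,c,d) in box.items():
    g=im[n].astype(int); m=((g[...,0]>g[...,2]*1.35)|(g.max(2)<48)).astype(np.uint8)*255
    z=np.zeros_like(m); z[b:d,a:c]=m[b:d,a:c]; z=cv2.morphologyEx(z,cv2.MORPH_CLOSE,np.ones((5,5)))
    _,l,st,_=cv2.connectedComponentsWithStats(z); M[n]=np.where(l==1+st[1:,4].argmax(),255,0).astype(np.uint8)
print([int((M[n]>0).sum()) for n in C])
prof=[(0,36),(165,36),(195,31),(217,23),(236,23),(237,19),(250,18)]
bl=lambda m:cv2.GaussianBlur(m,(0,0),1.5).astype(float)/255
E_=lambda n,p:((bl(M[n])-bl(sil(n,p,prof)))**2).sum()
def fit(f,p0,d): return minimize(f,p0,method="Nelder-Mead",options=dict(initial_simplex=np.vstack([p0,p0+8*np.eye(d)])))
r=fit(lambda p:E_("side",p)+E_("top",p),np.r_[490.,-302,0],3);print("both xyz",r.x,r.fun)
for n in C:
    q=fit(lambda p:E_(n,[*p,0]),np.r_[490.,-302],2);print(n,q.x,q.fun)
def ov(n):
    o=im[n].copy(); cs,_=cv2.findContours(sil(n,[*r.x[:2],0],prof),0,1); cv2.drawContours(o,cs,-1,(0,0,255),1)
    rr=np.array([464.,-144,0])
    for z,rad in((6,0),): pass
    cv2.polylines(o,[np.int32(proj(n,ring(np.array([464.5,-143.,0]),78.5,46.5+1)))],1,(0,255,255))
    cv2.polylines(o,[np.int32(proj(n,ring(np.array([467.5,-139.,0]),143.5,22)))],1,(255,0,255))
    cv2.polylines(o,[np.int32(proj(n,ring(np.array([466.9,73.6,0]),6,50)))],1,(255,255,0))
    return o
a,b=ov("side")[60:340,320:420],ov("top")[130:340,200:480]
a=cv2.resize(a,None,fx=2,fy=2);b=cv2.resize(b,None,fx=2,fy=2); b=cv2.copyMakeBorder(b,0,560-420,0,0,0)
cv2.imwrite("pics/ov.png",np.hstack([a,b]))
E
```

```text
coaster (array([466.7,  73.6,   5.4]), array([-0., -0.]), array([-0.,  0.])) [466.7  74.    6. ] [466.6  73.6   6. ]
lid [ 467.3 -145.5  143.5] [ 468.9 -140.4  143.5]
rim [ 463.9 -139.5   78.5] [ 462.7 -143.3   78.5]
[[109, 124, 80], [109, 139, 92], [109, 146, 96], [109, 145, 93], [110, 160, 78], [110, 134, 61]] [ 9 53 34] [ 17  16 112] [109 145  93]
[3310, 3437]
both xyz [ 494.47767575 -307.13361042   -7.07347731] 376.0235755478662
side [ 493.65216064 -298.94665527] 293.0900422914264
top [ 492.55258894 -303.58394861] 129.5914955786236
```

View pics/ov.png

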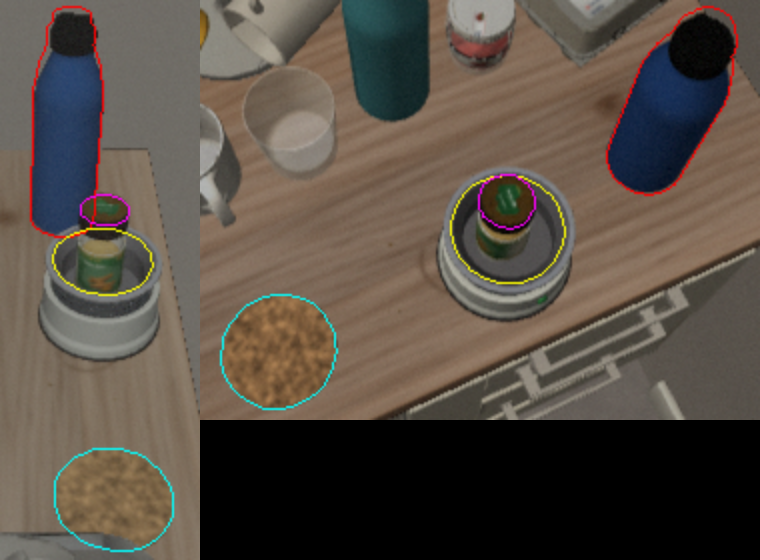

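The overlay shows the coaster fit is right and the flask body is good to a few mm (about 491,-302). The jar lid is near (467.5,-142) and the ring near (463.5,-142). I'm rising and moving over now.

Emit:
carry_out:
  deltas: [0,0,-9.05,0,0,-0.05,-1,0,0,-9.05,0,0,-0.05,-1,0,0,0,-0.037,-0.049,0,-1,0,0,0,-0.037,-0.049,0,-1,0,0,0,-0.037,-0.049,0,-1,0,0,0,-0.037,-0.049,0,-1,0,0,0,-0.02,-0.054,0,-1,0,0,0,-0.02,-0.054,0,-1,0,0,0,-0.02,-0.054,0,-1,0,0,0,-0.02,-0.054,0,-1,0,0,0,-0.02,-0.054,0,-1,0,0,0,0,0,0,-1]

```text
clock: 1.6
eef_pos: [451.2, 146.6, 331.2]
tool_rot: [-3.139, 0.0, 3.132]
force: [-0.2, -0.1, -0.6]
width: 85.4
gripper_force: 0.0
```

Emit:
carry_out:
  deltas: [0,0,-0.55,-0.0033,-0.0577,0,-1,0,0,0,-0.0033,-0.0577,0,-1,0,0,0,-0.0033,-0.0577,0,-1,0,0,0,-0.0033,-0.0577,0,-1,0,0,0,-0.0033,-0.0577,0,-1,0,0,0,0,0,0.05,-1,0,0,0,0,0,0.05,-1,0,0,0,0,0,0.04,-1,0,0,0,0,0,0,-1]

```text
clock: 2.72
eef_pos: [466.6, -134.9, 188.9]
tool_rot: [3.14, -0.007, -3.131]
force: [0.3, -0.4, 0.4]
width: 85.1
gripper_force: 0.0
```

```bash
python3 - <<'E'
from h import *
I={n:ctrl.get_image(n)[:,:,::-1].copy() for n in C}
a=cv2.resize(I["side"][80:240,300:440],None,fx=3,fy=3);b=cv2.resize(I["top"][140:300,290:410],None,fx=3,fy=3)
cv2.imwrite("pics/g1.png",np.hstack([a,b])); s=ctrl.read_state();print(s["eef_pos"],s["qpos"])
E
```

```text
[ 469.31827502 -136.04582603  191.97940796] [ 0.08207256  0.46365085  0.20177687  2.00570729 -0.14252175  0.68490009
  1.95492623]
```

View pics/g1.png

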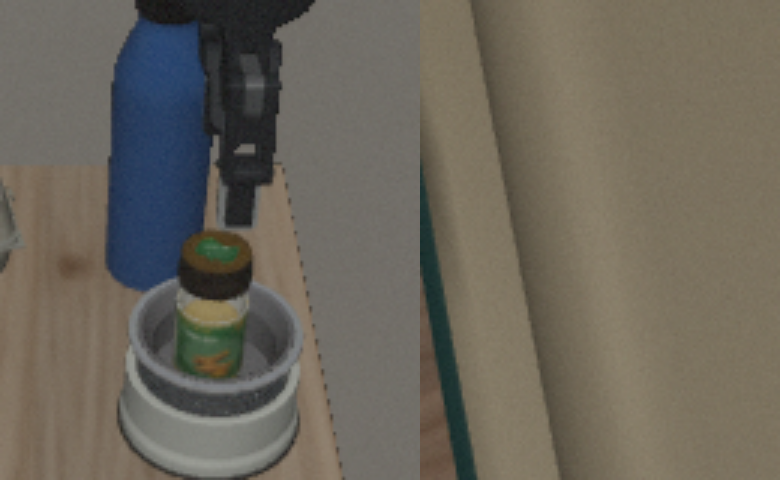

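```bash
python3 - <<'E'
from h import *
for x in (459,464,469): print(x,proj("side",[[x,-136+43,z] for z in (192,205)]).round(1).tolist())
for x in (462,467): print(x,proj("side",[[x,-142,z] for z in (145,)]).round(1).tolist())
E
```

```text
459 [[381.7, 159.6], [382.3, 153.4]]
464 [[378.7, 159.6], [379.3, 153.4]]
469 [[375.6, 159.6], [376.2, 153.4]]
462 [[375.3, 163.3]]
467 [[372.6, 163.3]]
```

The side view puts the finger column at ≈(380,153) against the lid axis at ≈372, so the tool goes about +3 mm in x. Next I descend and grip the lid.

Emit:
carry_out:
  deltas: [0,0,0,-0.003,-0.006,0,-1,0,0,0,0,0,0.025,-1,0,0,0,0,0,0.025,-1,0,0,0,0,0,0.025,-1,0,0,0,0,0,0,-1,0,0,0,0,0,0,0,0,0,0,0,0,0,1,0,0,0,0,0,0,1,0,0,0,0,0,0,1,0,0,0,0,0,0,1,0,0,0,0,0,0,1,0,0,0,0,0,0,1]

```text
clock: 4.32
eef_pos: [472.0, -142.5, 116.4]
tool_rot: [-3.141, 0.001, -3.132]
force: [0.9, 0.6, 5.1]
width: 42.7
gripper_force: 60.1
```

Emit:
carry_out:
  deltas: [0,0,0,0,0,-0.02,1,0,0,0,0,0,-0.04,1,0,0,0,0,0,-0.04,1,0,0,0,0,0.03,0,1,0,0,0,0,0.05,0,1,0,0,0,0,0.05,0,1,0,0,0,0,0.05,0,1,0,0,0,0,0.036,0,1,0,0,0,0,0,0,1,0,0,0,0,0,0,1]

```text
clock: 5.58
eef_pos: [468.9, 72.6, 215.7]
tool_rot: [-3.14, -0.002, -3.132]
force: [-0.2, 0.2, -0.6]
width: 42.3
gripper_force: 61.0
```

```bash
python3 - <<'E'
from h import *
I={n:ctrl.get_image(n)[:,:,::-1].copy() for n in C}
s=ctrl.read_state();print(s["eef_pos"],s["width"],s["force"])
a=cv2.resize(I["side"][150:350,290:430],None,fx=3,fy=3);b=cv2.resize(I["top"][100:300,280:400],None,fx=3,fy=3)
for o in (a,):
    for k in range(0,140,20): cv2.putText(o,str(290+k),(3*k,12),0,.4,(0,255,255))
    for k in range(0,200,20): cv2.putText(o,str(150+k),(0,3*k+4),0,.4,(0,255,255))
cv2.imwrite("pics/g2.png",np.hstack([a,b]))
e=s["eef_pos"]; 
for dx in(-5,0,5): print(dx,proj("side",[[e[0]+dx,e[1],e[2]-78],[e[0]+dx,e[1],e[2]-20]]).round(1).tolist())
E
```

```text
[469.27767435  71.99151426 215.99386625] 42.52851319735365 [-0.26658638 -0.21089427 -0.54983387]
-5 [[385.4, 257.5], [389.1, 230.8]]
0 [[382.0, 257.5], [385.5, 230.8]]
5 [[378.6, 257.5], [381.9, 230.8]]
```

View pics/g2.png

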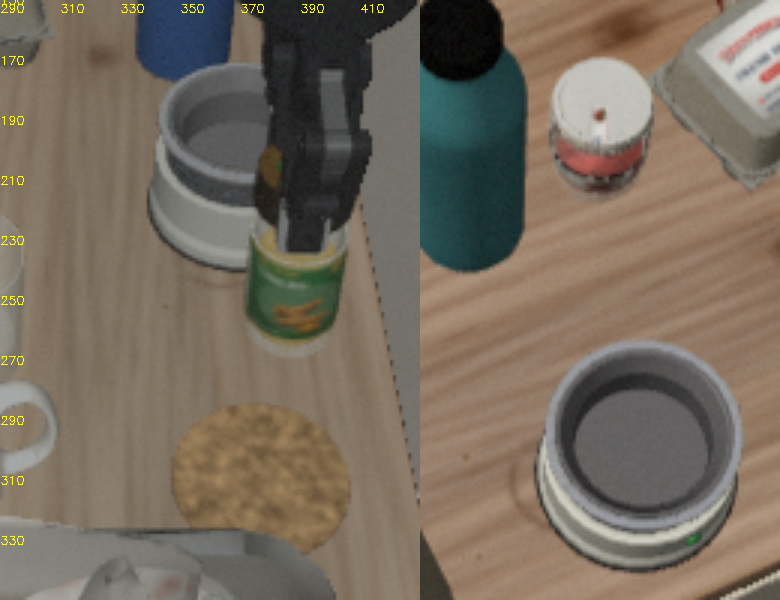

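The side view shows the jar held upright (bottom ≈(388,262)), and the coaster centre is at ≈(377,309). Next I lower it.

Emit:
carry_out:
  deltas: [0,0,0,-0.003,0.002,0.03,1,0,0,0,0,0,0.04,1,0,0,0,0,0,0.04,1,0,0,0,0,0,0.015,1,0,0,0,0,0,0.006,1,0,0,0,0,0,0,1,0,0,0,0,0,0,1]

```text
clock: 6.55
eef_pos: [473.5, 75.7, 86.4]
tool_rot: [3.141, 0.002, -3.132]
force: [-0.0, 0.2, -1.5]
width: 42.7
gripper_force: 61.1
```

Emit:
carry_out:
  deltas: [0,0,0,0,0,0.001,1,0,0,0,0,0,0,1]

```text
clock: 6.8
eef_pos: [472.8, 75.7, 84.7]
tool_rot: [3.141, 0.001, -3.132]
force: [-0.6, -0.6, -1.3]
width: 42.9
gripper_force: 61.1
```

Emit:
carry_out:
  deltas: [0,0,0,0,0,0.001,1,0,0,0,0,0,0,1]

```text
clock: 7.05
eef_pos: [473.0, 75.7, 83.7]
tool_rot: [3.141, 0.001, -3.132]
force: [0.4, -0.1, 4.4]
width: 42.1
gripper_force: 61.8
```

Emit:
carry_out:
  deltas: [0,0,0,0,0,0,0,0,0,0,0,0,0,-1,0,0,0,0,0,0,-1,0,0,0,0,0,0,-1,0,0,0,0,0,0,-1,0,0,0,0,0,-0.02,-1,0,0,0,0,0,-0.055,-1,0,0,0,0,0,-0.06,-1,0,0,0,0,0,-0.06,-1,0,0,0,0,0,-0.055,-1,0,0,0,0,0,0,-1]

```text
clock: 8.43
eef_pos: [475.0, 75.9, 337.5]
tool_rot: [3.139, 0.009, -3.132]
force: [0.3, 0.2, -0.6]
width: 85.7
gripper_force: 0.0
```

```bash
python3 - <<'E'
from h import *
I={n:ctrl.get_image(n)[:,:,::-1].copy() for n in C}
for n in C: cv2.imwrite(f"pics/{n}2.png",I[n])
s=ctrl.read_state();print(s["eef_pos"],s["width"])
def c(i,x,y,w,h,f):
    o=cv2.resize(i[y:y+h,x:x+w],None,fx=f,fy=f,interpolation=cv2.INTER_CUBIC)
    for k in range(0,w,20): cv2.line(o,(f*k,0),(f*k,5),(0,255,255));cv2.putText(o,str(x+k),(f*k,14),0,.35,(0,255,255))
    for k in range(0,h,15): cv2.line(o,(0,f*k),(5,f*k),(0,255,255));cv2.putText(o,str(y+k),(6,f*k+4),0,.35,(0,255,255))
    return o
cv2.imwrite("pics/g3.png",np.hstack([c(I["side"],330,160,90,150,4),c(I["top"],310,200,90,150,4)]))
E
```

```text
[472.2629421   75.61713245 333.40878483] 85.09821436210157
```

View pics/g3.png

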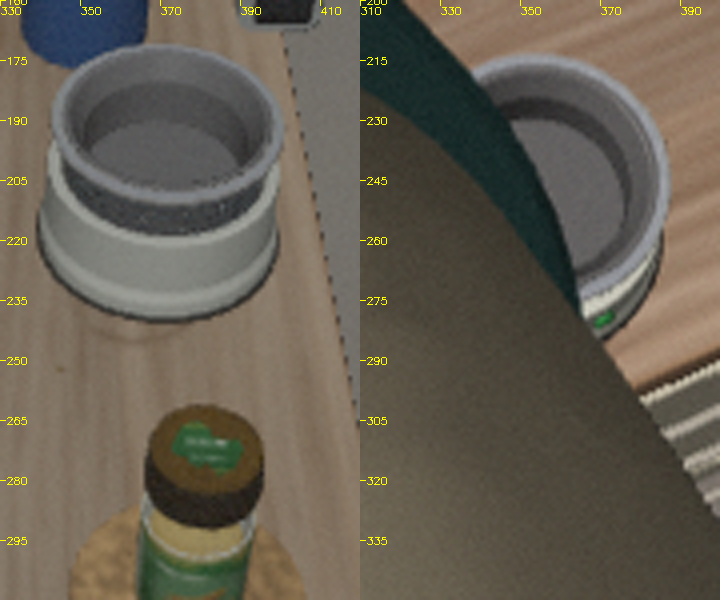

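The jar stands upright on the coaster (lid ≈(381,269)) and the cup is empty (rim ellipse side x 343–401, y 171–211).

```bash
cat >> h.py <<'E'
from scipy.optimize import least_squares
def box(n,p,r):
    q=proj(n,ring([p[0],p[1],0],p[2],r)); return np.r_[q.min(0),q.max(0)]
def fitc(obs,z=None,r0=40):
    f=lambda p:np.concatenate([box(n,[p[0],p[1],p[2] if z is None else z],p[3])-o for n,o in obs.items()])
    s=least_squares(f,[465,-100,z or 70,r0],x_scale=[10,10,10,10]); return s.x.round(1),np.abs(s.fun).max().round(1)
E
python3 - <<'E'
from h import *
S=[330+53/4,160+43/4,330+284/4,160+203/4]; T=[280+125/3,100+340/3,280+321/3,100+530/3]
print("rim both",fitc(dict(side=S,top=T)));print(fitc(dict(side=S),80),fitc(dict(top=T),80))
J=[330+147/4,160+404/4,330+264/4,160+495/4]
print("jar lid now",fitc(dict(side=J),111,22))
J0=dict(side=[360.2,156.8,384,168.7],top=[340,217.3,367.8,242]);print("lid0",fitc(J0,None,22),fitc({'side':J0['side']},145,22),fitc({'top':J0['top']},145,22))
E
```

```text
rim both (array([ 463.8, -143.2,   79.4,   55.5]), np.float64(0.7))
(array([ 463.6, -142.3,   80. ,   55.7]), np.float64(0.5)) (array([ 463.8, -143.2,   80. ,   55.2]), np.float64(0.3))
jar lid now (array([468.5,  78. , 551.5,  21.8]), np.float64(0.2))
lid0 (array([ 467.9, -139.6,  148.4,   20.8]), np.float64(1.3)) (array([ 467.8, -144.2,  640.9,   20.4]), np.float64(1.1)) (array([ 468.6, -140.1, -354.3,   21.1]), np.float64(0.4))
```

```bash
python3 - <<'E'
from h import *
im={n:cv2.imread(f"pics/{n}0.png") for n in C}
bx=dict(side=(325,60,385,180),top=(395,130,475,235)); M={}
for n,(a,b,c,d) in bx.items():
    g=im[n].astype(int); m=((g[...,0]>g[...,2]*1.35)|(g.max(2)<48)).astype(np.uint8)*255
    z=np.zeros_like(m); z[b:d,a:c]=m[b:d,a:c]; z=cv2.morphologyEx(z,cv2.MORPH_CLOSE,np.ones((5,5)))
    _,l,st,_=cv2.connectedComponentsWithStats(z); M[n]=np.where(l==1+st[1:,4].argmax(),255,0).astype(np.uint8)
for n in C: print(n,cv2.boundingRect(M[n]))
def prof(q): return [(0,36),(q[0],36),((q[0]+217)/2,q[1]),(217,23),(236,23),(q[2],q[3])]
bl=lambda m:cv2.GaussianBlur(m,(0,0),1.5).astype(float)/255
def f(p,ns=("side","top")): 
    e=0
    for n in ns:
        d=(bl(M[n])-bl(sil(n,[p[0],p[1],0],prof(p[2:]))))**2
        if n=="side": d[155:]=0
        e+=d.sum()
    return e
p0=np.r_[492.,-302,165,31,245,18]
for ns in (("side","top"),("top",),("side",)):
    r=minimize(lambda p:f(p,ns),p0,method="Nelder-Mead",options=dict(maxiter=600,initial_simplex=np.vstack([p0,p0+np.diag([6,6,-15,-4,-5,-4.])])))
    print(ns,r.x.round(1),round(r.fun,1))
E
```

```text
side (336, 67, 48, 113)
top (403, 136, 65, 90)
('side', 'top') [ 493.7 -306.1  161.1   26.5  242.9   16.6] 97.9
('top',) [ 493.8 -305.8  161.    28.8  240.9   16.4] 71.2
('side',) [ 493.1 -310.9  164.2   25.2  240.    16.4] 22.0
```

Emit:
carry_out:
  deltas: [0,0,0,-0.0035,-0.0545,0,-1,0,0,0,-0.0035,-0.0545,0,-1,0,0,0,-0.0035,-0.0545,0,-1,0,0,0,-0.0035,-0.0545,0,-1,0,0,0,-0.0035,-0.0545,0,-1,0,0,0,-0.0035,-0.0545,0,-1,0,0,0,-0.0035,-0.0545,0,-1,0,0,0,0,0,0,-1,0,0,0,0,0,0,-1]

```text
clock: 9.65
eef_pos: [500.0, -304.7, 331.3]
tool_rot: [3.139, -0.003, -3.132]
force: [0.2, -0.2, 0.2]
width: 85.6
gripper_force: 0.0
```

```bash
python3 - <<'E'
from h import *
I=ctrl.get_image("side")[:,:,::-1].copy(); t=ctrl.get_image("top")[:,:,::-1].copy()
s=ctrl.read_state();print(s["eef_pos"],s["tool_rot"],s["qpos"])
cv2.imwrite("pics/g4.png",np.hstack([cv2.resize(I[0:140,300:420],None,fx=3,fy=3),cv2.resize(t[60:200,380:500],None,fx=3,fy=3)]))
e=s["eef_pos"];print(proj("side",[[x,e[1]+42,e[2]+13] for x in (e[0]-6,e[0])]).tolist(),proj("side",[[493.7,-306,235]]))
E
```

```text
[ 500.8032684  -303.75612837  332.20874873] [ 3.13952882e+00 -1.67145505e-03 -3.12983825e+00] [ 0.26095292  0.46083     0.36911665  1.56783971 -0.17761814  1.1486469
  2.25088127]
[[359.03778819035057, 27.74132832904311], [355.5247081044451, 27.762277420801396]] [[355.54483351  74.48374782]]
```

View pics/g4.png

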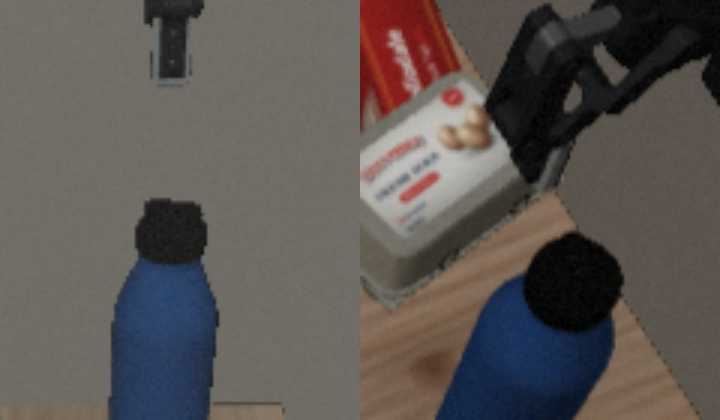

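The fingers (tip ≈(358,28) in side) are nearly over the cap (≈(357,77)). The tool needs about -4 mm in x. Next I descend and grip.

Emit:
carry_out:
  deltas: [0,0,0,0.0045,-0.002,0.02,-1,0,0,0,0,0,0.03,-1,0,0,0,0,0,0.03,-1,0,0,0,0,0,0.025,-1,0,0,0,0,0,0.018,-1,0,0,0,0,0,0,-1,0,0,0,0,0,0,0,0,0,0,0,0,0,1,0,0,0,0,0,0,1,0,0,0,0,0,0,1,0,0,0,0,0,0,1,0,0,0,0,0,0,1]

```text
clock: 11.25
eef_pos: [497.2, -307.7, 211.7]
tool_rot: [-3.141, 0.002, -3.132]
force: [0.3, 0.6, 6.7]
width: 42.7
gripper_force: 60.9
```

Emit:
carry_out:
  deltas: [0,0,0,0,0,-0.01,1,0,0,0,0,0,-0.03,1,0,0,0,0,0,-0.04,1,0,0,0,0,0,-0.03,1,0,0,0,0.005,0.028,0,1,0,0,0,0.006,0.035,0,1,0,0,0,0.006,0.035,0,1,0,0,0,0.006,0.035,0,1,0,0,0,0.006,0.03,0,1,0,0,0,0,0,0,1,0,0,0,0,0,0,1,0,0,0,0,0,0,1]

```text
clock: 12.75
eef_pos: [465.5, -146.2, 320.3]
tool_rot: [-3.141, -0.0, -3.134]
force: [0.7, -0.7, -5.9]
width: 42.7
gripper_force: 62.8
```

```bash
python3 - <<'E'
from h import *
I={n:ctrl.get_image(n)[:,:,::-1].copy() for n in C}
s=ctrl.read_state();print(s["eef_pos"],s["width"],s["force"])
for n in C: cv2.imwrite(f"pics/{n}3.png",I[n])
def c(i,x,y,w,h,f):
    o=cv2.resize(i[y:y+h,x:x+w],None,fx=f,fy=f,interpolation=cv2.INTER_CUBIC)
    for k in range(0,w,20): cv2.line(o,(f*k,0),(f*k,5),(0,255,255));cv2.putText(o,str(x+k),(f*k,14),0,.35,(0,255,255))
    for k in range(0,h,15): cv2.line(o,(0,f*k),(5,f*k),(0,255,255));cv2.putText(o,str(y+k),(6,f*k+4),0,.35,(0,255,255))
    return o
cv2.imwrite("pics/g5.png",np.hstack([c(I["side"],320,90,100,148,4),c(I["top"],300,150,100,148,4)]))
E
```

```text
[ 465.65056097 -145.93800788  320.21105354] 42.46247757196275 [ 0.28105235 -1.19936279 -5.09019516]
```

View pics/g5.png

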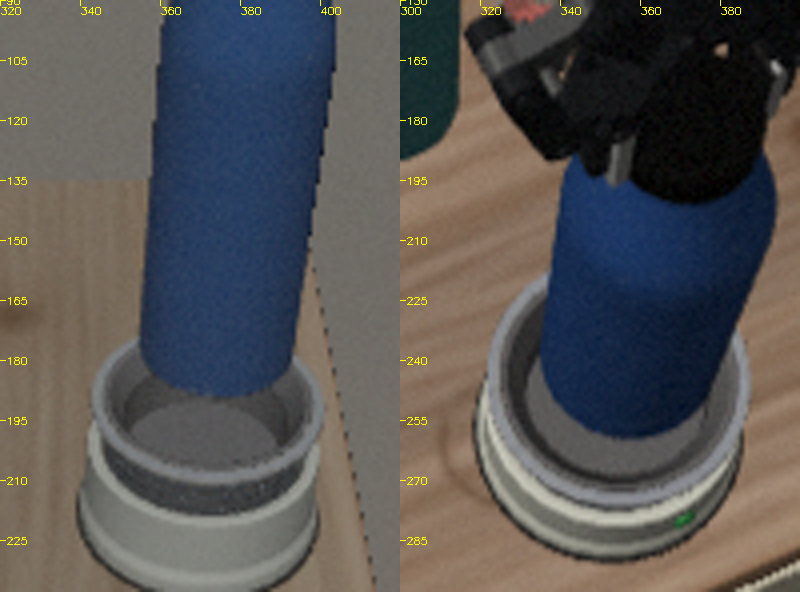

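The flask hangs over the cup in both views (bottom front side ≈(372,189), top ≈(356,259)). I fit its axis before lowering.

```bash
cat > fit.py <<'E'
from h import *
def run(im,z,rows):
    M={}
    for n,(a,b,c,d) in rows.items():
        g=cv2.GaussianBlur(im[n],(3,3),0).astype(int); m=(g[...,0]>g[...,2]*1.35).astype(np.uint8)*255
        m=cv2.morphologyEx(m,cv2.MORPH_OPEN,np.ones((3,3)));_,l,st,_=cv2.connectedComponentsWithStats(m)
        M[n]=np.where(l==l[(b+d)//2,(a+c)//2],255,0).astype(np.uint8)
    bl=lambda m:cv2.GaussianBlur(m,(0,0),1.5).astype(float)/255
    def model(n,p):
        lo=ring([p[0],p[1],0],p[2],36); hi=lo+np.array([160*p[3],160*p[4],160])
        m=np.zeros((400,640),np.uint8);cv2.fillConvexPoly(m,cv2.convexHull(np.round(proj(n,np.r_[lo,hi])*16).astype(np.int32)),255,shift=4);return m
    def f(p,ns):
        return sum(((bl(M[n])-bl(model(n,p)))[r[1]:r[3],r[0]:r[2]]**2).sum() for n in ns for r in (rows[n],))
    def go(ns,fr):
        p0=np.array([462.,-144,z,0,0]); st=np.array([5,5,4,.04,.04])
        g=lambda q:f(p0+np.bincount(fr,q,5),ns)
        r=minimize(g,np.zeros(len(fr)),method="Nelder-Mead",options=dict(maxiter=500,initial_simplex=np.vstack([np.zeros(len(fr)),np.diag(st[fr])])))
        print(ns,(p0+np.bincount(fr,r.x,5)).round(3),round(r.fun,1))
    B=("side","top")
    go(B,[0,1]);go(B,[0,1,2]);go(B,[0,1,2,3,4])
    for n in B: go((n,),[0,1])
E
python3 - <<'E'
from fit import *
run({n:cv2.imread(f"pics/{n}3.png") for n in C},108.5,dict(side=(340,95,410,200),top=(325,215,400,275)))
E
```

```text
('side', 'top') [ 462.125 -145.885  108.5      0.       0.   ] 118.4
('side', 'top') [ 462.36  -144.295  115.463    0.       0.   ] 64.7
('side', 'top') [ 4.63419e+02 -1.45133e+02  1.13728e+02 -1.60000e-02  0.00000e+00] 53.4
('side',) [ 460.726 -152.393  108.5      0.       0.   ] 37.7
('top',) [ 465.186 -146.542  108.5      0.       0.   ] 4.9
```

Emit:
carry_out:
  deltas: [0,0,0,-0.0005,0.002,0.01,1,0,0,0,0,0,0.015,1,0,0,0,0,0,0.008,1,0,0,0,0,0,0.006,1,0,0,0,0,0,0,1]

```text
clock: 13.48
eef_pos: [466.1, -143.0, 280.9]
tool_rot: [3.141, -0.001, -3.132]
force: [-0.3, -0.3, -4.9]
width: 42.7
gripper_force: 62.8
```

Emit:
carry_out:
  deltas: [0,0,0,0,0,0.004,1,0,0,0,0,0,0.004,1,0,0,0,0,0,0,1]

```text
clock: 13.85
eef_pos: [466.0, -142.9, 273.0]
tool_rot: [3.141, -0.001, -3.132]
force: [-0.3, 0.1, -4.7]
width: 42.9
gripper_force: 62.8
```

Emit:
carry_out:
  deltas: [0,0,0,0,0,0.004,1,0,0,0,0,0,0.004,1,0,0,0,0,0,0,1]

```text
clock: 14.22
eef_pos: [465.9, -142.9, 264.9]
tool_rot: [3.141, -0.001, -3.132]
force: [0.2, -1.5, -5.6]
width: 42.5
gripper_force: 62.8
```

Emit:
carry_out:
  deltas: [0,0,0,0,0,0.004,1,0,0,0,0,0,0.004,1,0,0,0,0,0,0,1]

```text
clock: 14.6
eef_pos: [465.9, -142.9, 256.9]
tool_rot: [3.141, -0.001, -3.132]
force: [-0.4, 0.8, -4.4]
width: 43.0
gripper_force: 62.8
```

Emit:
carry_out:
  deltas: [0,0,0,0,0,0.003,1,0,0,0,0,0,0.003,1,0,0,0,0,0,0,1]

```text
clock: 14.98
eef_pos: [466.6, -143.0, 251.6]
tool_rot: [-3.142, 0.001, -3.132]
force: [-0.7, -0.3, 0.1]
width: 42.8
gripper_force: 63.3
```

Emit:
carry_out:
  deltas: [0,0,0,0,0,0.003,1,0,0,0,0,0,0.003,1,0,0,0,0,0,0,1]

```text
clock: 15.35
eef_pos: [466.4, -143.0, 245.4]
tool_rot: [-3.142, 0.0, -3.132]
force: [0.5, 0.7, 2.2]
width: 43.3
gripper_force: 63.6
```

Emit:
carry_out:
  deltas: [0,0,0,0,0,0.004,1,0,0,0,0,0,0.004,1,0,0,0,0,0,0,1]

```text
clock: 15.72
eef_pos: [466.3, -143.0, 237.2]
tool_rot: [-3.142, 0.0, -3.132]
force: [0.2, 1.7, 5.7]
width: 42.8
gripper_force: 63.9
```

Emit:
carry_out:
  deltas: [0,0,0,0,0,0.003,1,0,0,0,0,0,0.003,1,0,0,0,0,0,0,1]

```text
clock: 16.1
eef_pos: [466.7, -143.0, 231.6]
tool_rot: [3.142, 0.001, -3.132]
force: [-0.1, 2.1, 7.9]
width: 42.9
gripper_force: 64.1
```

Emit:
carry_out:
  deltas: [0,0,0,0,0,0.002,1,0,0,0,0,0,0.002,1,0,0,0,0,0,0,1]

```text
clock: 16.48
eef_pos: [466.9, -143.0, 228.0]
tool_rot: [-3.142, 0.002, -3.132]
force: [0.8, 2.4, 9.6]
width: 42.9
gripper_force: 64.3
```

Emit:
carry_out:
  deltas: [0,0,0,0,0,0.001,1,0,0,0,0,0,0.001,1,0,0,0,0,0,0,1]

```text
clock: 16.85
eef_pos: [467.6, -143.1, 226.6]
tool_rot: [-3.141, 0.003, -3.132]
force: [-0.7, 2.0, 12.6]
width: 42.8
gripper_force: 64.6
```

Emit:
carry_out:
  deltas: [0,0,0,0,0,0.001,1,0,0,0,0,0,0.001,1,0,0,0,0,0,0,1]

```text
clock: 17.23
eef_pos: [469.3, -143.1, 226.4]
tool_rot: [-3.141, 0.007, -3.132]
force: [-1.0, 4.1, 26.0]
width: 42.7
gripper_force: 65.9
```

The force jumped from 12.6 to 26 N with no further travel, so the ring is on its stop. I hold and check.

Emit:
carry_out:
  deltas: [0,0,0,0,0,0,1,0,0,0,0,0,0,1,0,0,0,0,0,0,1,0,0,0,0,0,0,1]

```text
clock: 17.73
eef_pos: [469.3, -143.1, 226.5]
tool_rot: [-3.141, 0.007, -3.132]
force: [-1.1, 3.1, 25.0]
width: 42.7
gripper_force: 65.9
```

```bash
python3 - <<'E'
from h import *
I={n:ctrl.get_image(n)[:,:,::-1].copy() for n in C}
s=ctrl.read_state();print(s["eef_pos"],s["width"],s["force"],s["gripper_force"])
cv2.imwrite("pics/g6.png",np.hstack([cv2.resize(I["side"][80:340,310:440],None,fx=2.2,fy=2.2),cv2.resize(I["top"][100:360,210:400],None,fx=2.2,fy=2.2)]))
E
```

```text
[ 469.24489058 -143.11695351  226.44677186] 42.99321791501416 [-0.45332607  2.76369803 25.7757597 ] 65.88812906076782
```

View pics/g6.png

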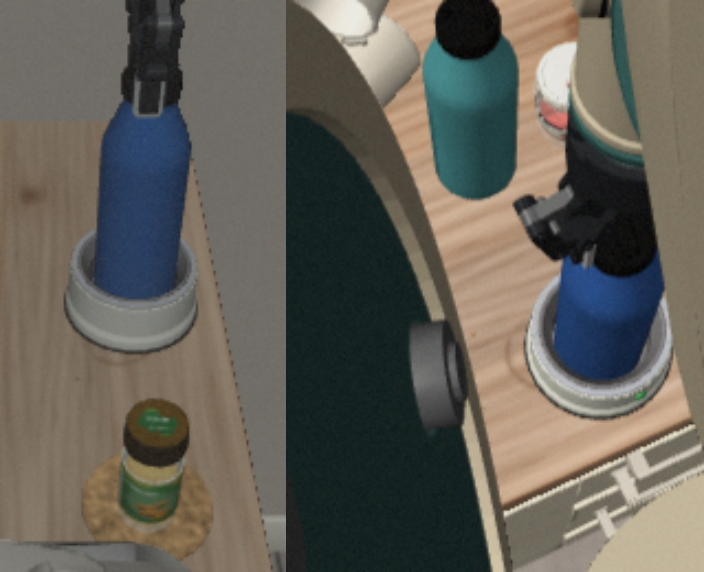

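The image shows the flask upright in the ring (side crop ≈(140,290)), with the flange down on the housing. The jar stands upright on the coaster and the hand touches only the flask. I'm handing in.

```bash
python3 -c "
from cell import ctrl
print(ctrl.finish_job())"
```

```text
the job is handed in; nothing more can be done
None
```

I handed the job in at about 18 s with the spice jar upright on the coaster and the blue flask in the dock, held pressed on the stop at about 25 N; the hand-in returned no verdict, so I can't confirm it passed.

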